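# Turn the turntable shaft to its flat and hold the collar on it

## Robot

A 6-joint arm with a two-finger parallel gripper is mounted at the origin on the work surface. World frame = base frame: x ahead of the robot, y to its left, z up, the work surface at z = 0. Lengths are in m, angles in rad, forces in N, time in s.
With the tool pointing down it reaches from about 0.275 to 0.85 m from the base axis. Payload 5.2 kg.
Tool frame: the origin (TCP) lies on the centre line of the jaws, within the pads' length; the fingertips stand 25 mm ahead of it and the grasp point (between the pads) lies 6 mm ahead of it (bot.tip_reach is the distance from the TCP to the fingertips, in m); z points along the fingers, y is the direction in which the jaws open and shut (so a half turn about z gives the same grasp; the last joint's range is limited). The gripper opens to 85 mm and grips with 20 to 120 N. Pads are 22 mm wide; open, the fingers measure 114 mm over their backs; the gripper's body (76 mm by 85 mm) begins 54 mm behind the grasp point. The pads swing forward as they close: fully open they stand 13 mm farther back than shut.
Start: joints at [1.137, 0.259, 1.535, -0, 1.348, -0.203], TCP at [0.126, 0.535, 0.225] pointing down, gripper open.
Joint ranges: [-3.14, 3.14], [-0.91, 2.08], [0.19, 2.58], [-1.22, 4.36], [0.22, 2.71], [-3.12, 3.12]. Speed limits (rad/s): [2.57, 2.57, 3.14, 3.14, 3.14, 3.14].

## Interface

Orientations are given as a unit quaternion [x, y, z, w].
In Python, from rig import status, get_image, workorder, bot gives the robot as it stands.
- The arm moves only by the shell command python3 -m creep 'ROWS' [FORCE]. ROWS is JSON, a list of rows, each a list of 3 entries, a list of its own where there are three numbers: the closure, from 0 (fully open) to 1 (shut), then the shift along the world's x, y, z in m, then the turn, a rotation vector about the world's x, y, z in rad. In form: [[hand, [x, y, z], [wx, wy, wz]], ...]. A call has 1 to 20 rows; each row is the pose to reach, as a shift and turn from the pose commanded when the call began; what a row does not reach only later rows make up. A row lasts 1/10 s, in which the tool goes at most 50 mm and 8.59 degrees, less where a joint would pass 70% of its speed; a pose out of reach is approached as far as the arm can. A call with a gripper value outside its range is refused whole. The fingers move at their own pace and stop on an object; FORCE is the grip in N (left out, the last holds). Time passes only in rows, so rows that repeat a pose let the fingers close. It gives the time, the measured TCP pose, the force and the opening at its end, in the units of the state.
- status.read_state(): the state, without advancing time (a new reading comes with each control period).
- get_image(name): name is "scene" or "top"; returns a dict with "img" (400x640x3 uint8, red, green, blue), "fx", "fy", "cx", "cy" (pixels), "dist_coeffs" ([k1, k2, p1, p2, k3] as OpenCV has them; the pictures are not rectified), "rvec" (rotation vector, rad) and "tvec" (3), from world to camera coordinates, as OpenCV has them. Camera axes: x right, y down, z forward; pixel columns grow to the right and rows downward; lengths in m; the calibration is good to about 2 mm. A picture is of the moment at which its call begins. There is no depth.
- workorder.finish_job(): hands the job in, once; it reports no verdict.
The state is a dict: "time_s": time; "joints": joint angles; "dq": joint speeds; "effort": joint torques, N m; "ee_pos": TCP position; "ee_rot": TCP orientation; "ft_force": force on the tool from outside, world axes, zero at the start; "wrist_torque": the same for the moment, N m; "gripper_width": opening from 0.0 (shut) to 1.0 (fully open).
Only numpy, scipy, OpenCV 4.12 (cv2) and the standard library are available. Lean on these libraries where they do the work, as an engineer would, in place of code of your own. Each camera call takes 0.05 s, during which the arm holds its last target. There are 200 camera calls.

## Task

The upright shaft of the turntable drive has a flat on one side: pinch the shaft across that flat so that your fingers feel it, and turn it until the flat faces the hex driver lying in the cradle. Then take the steel collar that has the set screw, slip it over the shaft with its screw on the flat, pointing at the driver, and finish while still holding the collar level in your fingers, about half-way along the flat and not resting on anything. Leave the other things on the bench where they are.

Things in the scene. Friction and masses are not known exactly. Their poses are not given: they have to be found in the camera images.
- shaft_top (a point): Centre of the top end of the upright steel shaft, on its axis, 150 mm above the bench; z axis up along the shaft, x axis square out of the flat, turning with the shaft. Shaft 24 mm in diameter; its one flat, 7 mm from the axis, runs from the top end 50 mm down to a shoulder of the full round.
- shaft (a joint): Angle of the shaft in rad: 0 when the flat faces the hex driver, growing anticlockwise seen from above, stops at -3.1 and 3.1. It turns stiffly (about 0.05 N m) and stays where it is left. It starts somewhere between 0.5 and 2.0.
- flat: The flat face of the shaft, turning with it: 18.5 mm wide, 50 mm tall. Across the flat the shaft is 19 mm thick (elsewhere up to 24), the middle of that lying 2.5 mm from the axis on the side away from the flat. Origin on the shaft's axis, 62 mm below the top end; x axis square out of the flat, z up.
- driver_tip (a point): Tip of the hex driver lying level, fixed, in a wooden cradle on the same board, 125 mm above the bench and 85 mm from the shaft's axis; its x axis points along the driver, away from the shaft. Black handle 27 mm thick from 132 to 247 mm from the shaft's axis.
- collar_center (a point): Centre, half-way up, of the loose steel collar with the set screw, flat on the bench: 40 mm outside, 28 mm bore, 20 mm high, about 110 g; z axis up along the bore, x axis towards the screw. The screw's 5 mm wide point reaches into the bore at mid-height to 9 mm from the centre, so the collar passes over the shaft only with the screw on the flat, within about 20 degrees.
- collar_screw (a point): Outer end of the collar's set screw: a dark round head, 10 mm thick, standing 12 mm out of the collar at mid-height, 32 mm from the collar's centre; axes as the collar's.
- spacer: A plain steel spacer ring without a screw, 40 mm across, 28 mm bore, 20 mm high, loose on the bench; not needed. It and the collar swap places. Origin at the centre of its underside.
- tape: Loose cardboard ring (tape core), 100 mm across, 24 mm high; leave alone. Origin under its centre.
- jar: Loose amber glass jar, 60 mm across, 80 mm high; leave alone. Origin under its centre.
- screwdriver: Loose screwdriver lying flat, 180 mm long, black handle; leave alone. Origin in its underside, x axis along it.
- offcut: Loose plywood offcut 110 x 55 x 30 mm; leave alone. Origin under its centre.
- cup: Loose white cup, 68 mm across, 75 mm high; leave alone. Origin under its centre.
- drive: The drive: aluminium gearbox 80 x 80 mm, its top 80 mm above the bench, with an 8 mm boss and 12 mm of round shaft above it up to the shoulder; on a plywood board 320 x 100 x 10 mm fixed to the bench. Origin under the shaft's axis on the bench, x axis towards the hex driver.
There are look-alikes about, which are no part of the job. What is shaped like the part that bears collar_center but purple or yellow is not meant.

How it is judged:
By the outcome, as a careful person would: the job done as asked, in the order asked, and still so for the second after the job is handed in, while the arm keeps its last pose, push and grip.
It also fails if it takes over 58 s, if anything falls off the work surface, if the arm or the gripper's body presses on something with over 40 N, if the wrist force passes 120 N, or if a joint passes its speed limit or range.

## Working session

There is one attempt and no reset: what is moved stays moved. The work goes in short steps, Python scripts to look and compute and a shell command to move; the robot and the scene stay as the last step left them, time stands still between calls to the robot, and variables do not carry over. Pictures are saved under pics/ and viewed, about 8 in all and at most 12, crops included, and the job is handed in when it is done.

```bash
ls; mkdir -p pics; cat > h.py <<'E'
import numpy as np, cv2
from rig import status,get_image,workorder,bot
def cam(n):
    d=get_image(n); K=np.array([[d['fx'],0,d['cx']],[0,d['fy'],d['cy']],[0,0,1]]);return d,K
def ray(d,K,uv,z):
    p=cv2.undistortPoints(np.array([[uv]],float),K,np.array(d['dist_coeffs']))[0,0]
    R=cv2.Rodrigues(np.array(d['rvec'],float))[0];t=np.array(d['tvec'],float).ravel()
    c=-R.T@t;v=R.T@np.array([p[0],p[1],1]);return c+v*(z-c[2])/v[2]
def proj(d,K,P):
    return cv2.projectPoints(np.array(P,float).reshape(-1,1,3),np.array(d['rvec'],float),np.array(d['tvec'],float),K,np.array(d['dist_coeffs']))[0][:,0]
def save(img,name,box=None,s=1):
    if box: img=img[box[1]:box[3],box[0]:box[2]]
    cv2.imwrite('pics/'+name,cv2.resize(img[:,:,::-1],None,fx=s,fy=s,interpolation=cv2.INTER_CUBIC))
E
python3 - <<'E'
from h import *
print(status.read_state())
for n in('scene','top'):
    d,K=cam(n);save(d['img'],n+'0.png');R=cv2.Rodrigues(np.array(d['rvec'],float))[0];print(n,-R.T@np.array(d['tvec']).ravel(),R[2],K[0,0])
E
```

```text
pics
{'time_s': 0.0, 'joints': array([ 1.13720991e+00,  2.59334415e-01,  1.53611113e+00, -1.22395025e-05,
        1.34796799e+00, -2.02808766e-01]), 'dq': array([-4.25579994e-04, -1.53215715e-03, -3.98221896e-04,  2.78069245e-04,
       -1.11211660e-04, -7.66242933e-06]), 'effort': array([ 4.09478425e-04, -4.46040308e+01, -2.90567136e+01, -3.20655545e-04,
        1.19366456e-02, -8.18556691e-05]), 'ee_pos': array([0.12555783, 0.53492029, 0.22436805]), 'ee_rot': array([ 1.15131538e-01,  9.93349838e-01, -8.66604423e-04, -2.79168450e-04]), 'ft_force': array([-0.87464759, -0.55622524,  0.7840134 ]), 'wrist_torque': array([-0.02101538, -0.01532877, -0.00759749]), 'gripper_width': 0.9994655757928399}
scene [1.30166758 0.23656896 1.03463492] [-0.62062079 -0.20064547 -0.75800477] 403.28584030677166
top [0.35182952 0.01660568 1.40497118] [ 0.1740681  -0.01446082 -0.98462743] 387.5300946390861
```

View pics/top0.png

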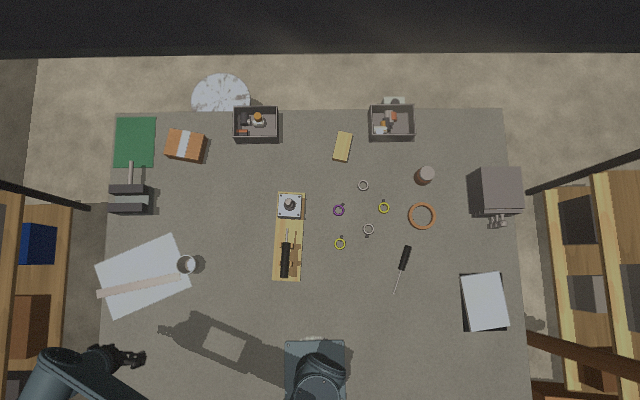

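View pics/scene0.png

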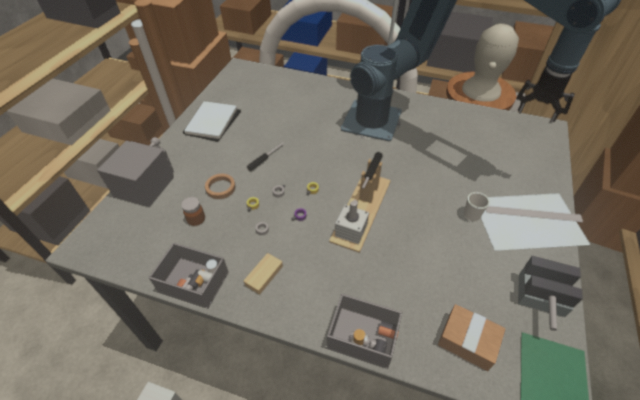

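Top view: grey rings are at (363,185) and (368,229); yellow look-alikes are at (384,207) and (340,243), a purple one at (339,210). The shaft is at (290,203) and the driver at (286,255). The ring at (368,229) seems to have a dark screw. I'll confirm it in crops.

```bash
python3 - <<'E'
from h import *
d,K=cam('top');save(d['img'],'top1.png',(265,170,395,290),5)
d2,K=cam('scene')
a=d2['img'][140:250,240:400];save(a,'sc1.png',None,5)
E
```

```text
(no output)
```

View pics/top1.png

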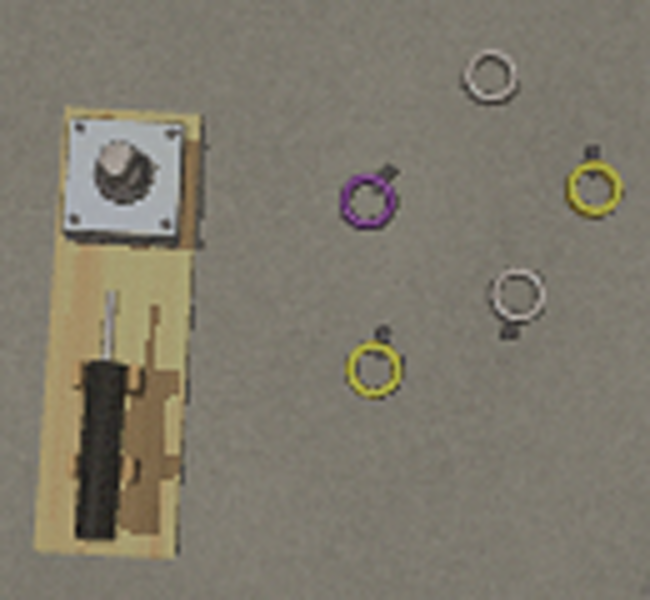

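View pics/sc1.png

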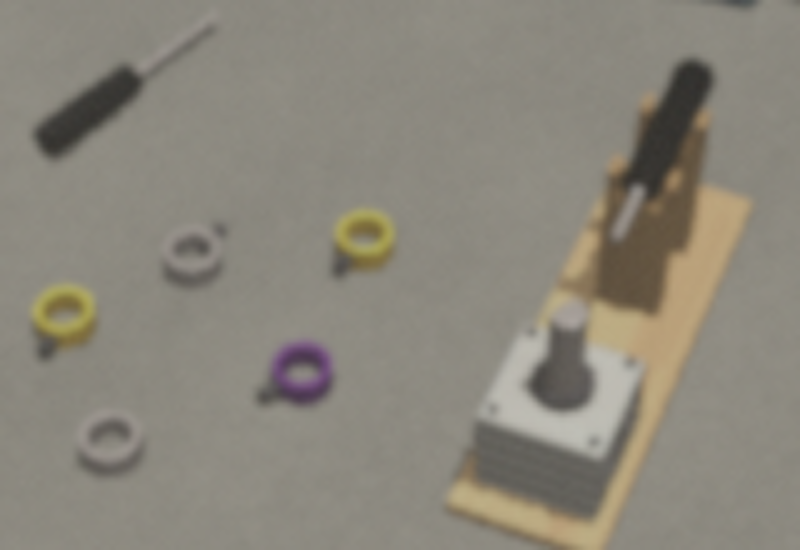

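```bash
cat > m.py <<'E'
from h import *
d,K=cam('top')
T=lambda x,y,z:ray(d,K,(265+(x+.5)/5-.5,170+(y+.5)/5-.5),z)
gb=np.array([T(*p,.08) for p in [(70,115),(185,122),(180,240),(63,232)]]);print('gb',gb.mean(0),gb)
print('shaft',T(118,156,.15))
for p in [(113,292),(106,362),(96,538)]:print('drv',T(*p,.125))
bd=np.array([T(*p,.01) for p in [(66,107),(203,115),(177,558),(35,549)]]);print('board',bd)
print('collar',T(518,295,.02),'screw',T(510,333,.012))
d,K=cam('scene')
S=lambda x,y,z:ray(d,K,(240+(x+.5)/5-.5,140+(y+.5)/5-.5),z)
print('shaft',S(571,316,.15),'tip',S(616,238,.125),'hend',S(690,70,.125));print('collar',S(193,248,.02),'screw',S(221,230,.012))
E
python3 m.py
```

```text
gb [0.56822392 0.07694945 0.08      ] [[0.61255139 0.11448996 0.08      ]
 [0.60623624 0.03453232 0.08      ]
 [0.52357616 0.03914835 0.08      ]
 [0.53053188 0.11962718 0.08      ]]
shaft [0.57079954 0.07791132 0.15      ]
drv [0.4838466  0.08319562 0.125     ]
drv [0.43774518 0.08816693 0.125     ]
drv [0.32413546 0.09550691 0.125     ]
board [[0.63235337 0.12257049 0.01      ]
 [0.62467982 0.0222101  0.01      ]
 [0.30670974 0.0455991  0.01      ]
 [0.3148143  0.14565754 0.01      ]]
collar [ 0.48727519 -0.20185152  0.02      ] screw [ 0.46076218 -0.19614606  0.012     ]
shaft [0.56992198 0.08079143 0.15      ] tip [0.48063392 0.08529543 0.125     ] hend [0.3206115  0.09238999 0.125     ]
collar [ 0.48692855 -0.20048887  0.02      ] screw [ 0.45898413 -0.19226744  0.012     ]
```

```bash
python3 - <<'E'
from h import *
print('tip',bot.tip_reach,[a for a in dir(bot) if a[0]!='_'])
def avg(n,k=5): return np.mean([cam(n)[0]['img'].astype(float) for _ in range(k)],0)
t=avg('top');s=avg('scene')
def crop(im,u,v,h=14): 
    c=im[v-h:v+h,u-h:u+h]; c=np.clip(c,0,255).astype(np.uint8);return cv2.resize(c,(390,300 if 0 else 390),interpolation=cv2.INTER_CUBIC)
a=np.hstack([crop(t,290,203,10),crop(t,368,231,10)]);
b=np.hstack([crop(s,353,208,14),crop(s,280,189,12)])
im=np.vstack([a,b]);im=cv2.resize(im,(600,600));save(im,'zoom.png')
E
```

```text
tip 0.025 ['IKError', 'tip_reach']
```

View pics/zoom.png

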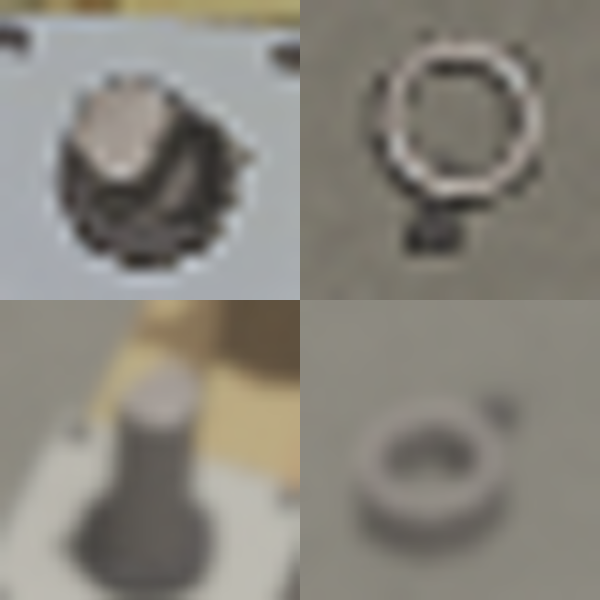

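The shaft-top crop (top left) shows the flat's chord from (170,105) to (135,178), so the flat faces lower right, about 244° in world. The driver lies at about 176°. The grey ring with the dark screw head at (432,235) is the collar, screw at about 166°. The other grey ring is the plain spacer, and the yellow and purple rings are ruled out by colour.

Next I move above the shaft with the jaws across the flat.

```bash
python3 -m creep '[[0,[0.04,-0.04,0.01],[0,0,-0.03]],[0,[0.07,-0.07,0.01],[0,0,-0.06]],[0,[0.1,-0.1,0.01],[0,0,-0.1]],[0,[0.13,-0.13,0.01],[0,0,-0.13]],[0,[0.16,-0.165,0.01],[0,0,-0.16]],[0,[0.19,-0.195,0.01],[0,0,-0.19]],[0,[0.22,-0.225,0.01],[0,0,-0.22]],[0,[0.25,-0.255,0.01],[0,0,-0.22]],[0,[0.28,-0.285,0.01],[0,0,-0.22]],[0,[0.31,-0.315,0.01],[0,0,-0.22]],[0,[0.34,-0.345,0.01],[0,0,-0.22]],[0,[0.37,-0.375,0.01],[0,0,-0.22]],[0,[0.4,-0.405,0.01],[0,0,-0.22]],[0,[0.42,-0.43,0.01],[0,0,-0.22]],[0,[0.435,-0.445,0],[0,0,-0.22]],[0,[0.444,-0.454,-0.01],[0,0,-0.22]],[0,[0.444,-0.454,-0.02],[0,0,-0.22]],[0,[0.444,-0.454,-0.02],[0,0,-0.22]],[0,[0.444,-0.454,-0.02],[0,0,-0.22]],[0,[0.444,-0.454,-0.02],[0,0,-0.22]]]' 40
```

```text
time_s: 2.8
ee_pos: [0.5693, 0.0826, 0.2057]
ee_rot: [0.223, 0.975, 0.0, 0.0]
ft_force: [-0.2, 0.4, 0.0]
gripper_width: 0.998
```

```bash
python3 -m creep '[[0.2,[0,0,-0.02],[0,0,0]],[0.4,[0,0,-0.04],[0,0,0]],[0.5,[0,0,-0.06],[0,0,0]],[0.5,[0,0,-0.07],[0,0,0]],[0.5,[0,0,-0.074],[0,0,0]],[0.5,[0,0,-0.074],[0,0,0]],[0.5,[0,0,-0.074],[0,0,0]],[0.5,[0,0,-0.074],[0,0,0]],[0.5,[0,0,-0.074],[0,0,0]]]' 25; python3 - <<'E'
from h import *
d,K=cam('scene');save(d['img'],'p1.png',(300,130,420,240),5)
E
```

```text
time_s: 3.7
ee_pos: [0.5703, 0.0814, 0.132]
ee_rot: [0.223, 0.975, 0.0, 0.001]
ft_force: [-0.8, -0.3, -0.1]
gripper_width: 0.5
```

View pics/p1.png

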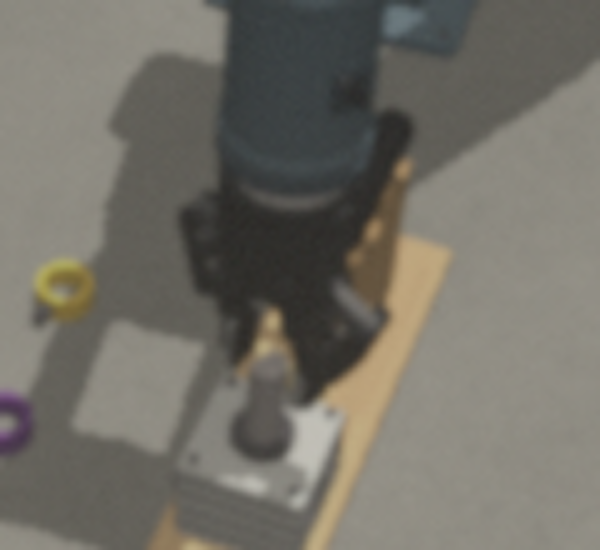

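The view shows the shaft top at (270,365), between the fingertips at about (235,355) and (305,400). Closing.

```bash
python3 -m creep '[[0.65,[0,0,0],[0,0,0]],[0.7,[0,0,0],[0,0,0]],[0.75,[0,0,0],[0,0,0]],[0.8,[0,0,0],[0,0,0]],[0.85,[0,0,0],[0,0,0]],[0.9,[0,0,0],[0,0,0]],[0.9,[0,0,0],[0,0,0]],[0.9,[0,0,0],[0,0,0]],[0.9,[0,0,0],[0,0,0]]]' 30
```

```text
time_s: 4.65
ee_pos: [0.5691, 0.0789, 0.1317]
ee_rot: [0.224, 0.975, -0.002, -0.0]
ft_force: [-4.1, -8.2, 5.1]
gripper_width: 0.21
```

Width 0.21 (about 18–19 mm) means the fingers are on the flat, not on the 24 mm round. The side force puts the axis near (0.568, 0.0765). I'll re-centre and turn −68°.

```bash
python3 -m creep '[[0.9,[-0.001,-0.0023,0],[0,0,0]],[0.9,[-0.001,-0.0023,0],[0,0,0]],[0.9,[-0.001,-0.0024,0],[0,0,-0.08]],[0.9,[-0.0008,-0.0025,0],[0,0,-0.16]],[0.9,[-0.0005,-0.0026,0],[0,0,-0.24]],[0.9,[-0.0003,-0.0027,0],[0,0,-0.32]],[0.9,[-0.0001,-0.0028,0],[0,0,-0.4]],[0.9,[0,-0.003,0],[0,0,-0.48]],[0.9,[0.0002,-0.0032,0],[0,0,-0.56]],[0.9,[0.0002,-0.0033,0],[0,0,-0.64]],[0.9,[0.0003,-0.0035,0],[0,0,-0.72]],[0.9,[0.0003,-0.0037,0],[0,0,-0.8]],[0.9,[0.0004,-0.0039,0],[0,0,-0.88]],[0.9,[0.0004,-0.0041,0],[0,0,-0.96]],[0.9,[0.0004,-0.0043,0],[0,0,-1.04]],[0.9,[0.0005,-0.0045,0],[0,0,-1.12]],[0.9,[0.0005,-0.0047,0],[0,0,-1.19]],[0.9,[0.0005,-0.0047,0],[0,0,-1.19]],[0.9,[0.0005,-0.0047,0],[0,0,-1.19]],[0.9,[0.0005,-0.0047,0],[0,0,-1.19]]]' 40; python3 -c "
from h import *
s=status.read_state();print(s['wrist_torque'],s['ee_rot'],s['joints'])"
```

```text
time_s: 6.65
ee_pos: [0.5683, 0.0753, 0.1317]
ee_rot: [0.731, 0.682, -0.002, -0.0]
ft_force: [-7.7, -5.4, 10.5]
gripper_width: 0.205
[-1.03014142  1.48637876  0.00446578] [ 7.31262735e-01  6.82091671e-01 -2.36925742e-03 -3.89196061e-04] [-0.06083379  0.37968027  1.60397109 -0.00316173  1.1617699   0.00998184]
```

```bash
python3 -m creep '[[0.6,[0,0,0],[0,0,0]],[0.6,[-0.0025,0.0014,0],[0,0,0]],[0.6,[-0.0025,0.0014,0],[0,0,0]],[0.6,[-0.0025,0.0014,0],[0,0,0]]]' 40
python3 -m creep '[[0.7,[0,0,0],[0,0,0]],[0.75,[0,0,0],[0,0,0]],[0.8,[0,0,0],[0,0,0]],[0.85,[0,0,0],[0,0,0]],[0.9,[0,0,0],[0,0,0]],[0.9,[0,0,0],[0,0,0]],[0.9,[0,0,0],[0,0,0]]]' 40
```

```text
time_s: 7.05
ee_pos: [0.5678, 0.0784, 0.131]
ee_rot: [0.731, 0.682, 0.0, -0.0]
ft_force: [-0.3, -0.3, -0.1]
gripper_width: 0.395
time_s: 7.75
ee_pos: [0.5683, 0.0782, 0.1314]
ee_rot: [0.731, 0.682, 0.0, 0.0]
ft_force: [2.5, -0.1, -0.6]
gripper_width: 0.206
```

The re-pinch is clean: small forces, same width, jaw axis at −4°. The shaft axis by touch is about (0.566, 0.0777). I'll release, rise, and go to the collar.

```bash
python3 -m creep '[[0.6,[0,0,0],[0,0,0]],[0.4,[0,0,0],[0,0,0]],[0.4,[0,0,0.02],[0,0,0]],[0.3,[0,0,0.05],[0,0,0]],[0.2,[0,0,0.084],[0,0,0]],[0.2,[-0.01,-0.03,0.084],[0,0,0.08]],[0.2,[-0.02,-0.065,0.084],[0,0,0.16]],[0.2,[-0.03,-0.1,0.084],[0,0,0.24]],[0.2,[-0.04,-0.135,0.084],[0,0,0.32]],[0.2,[-0.05,-0.17,0.07],[0,0,0.4]],[0.2,[-0.06,-0.205,0.05],[0,0,0.48]],[0.2,[-0.07,-0.24,0.03],[0,0,0.56]],[0.2,[-0.078,-0.265,0.01],[0,0,0.64]],[0.2,[-0.0815,-0.279,-0.01],[0,0,0.709]],[0.2,[-0.0815,-0.279,-0.03],[0,0,0.709]],[0.2,[-0.0815,-0.279,-0.05],[0,0,0.709]],[0.2,[-0.0815,-0.279,-0.06],[0,0,0.709]],[0.2,[-0.0815,-0.279,-0.06],[0,0,0.709]],[0.2,[-0.0815,-0.279,-0.06],[0,0,0.709]]]'; python3 - <<'E'
from h import *
d,K=cam('scene');save(d['img'],'p2.png',(230,120,350,220),5)
E
```

```text
time_s: 9.65
ee_pos: [0.4865, -0.2008, 0.0717]
ee_rot: [0.449, 0.894, -0.0, 0.0]
ft_force: [0.6, -0.0, 0.2]
gripper_width: 0.794
```

View pics/p2.png

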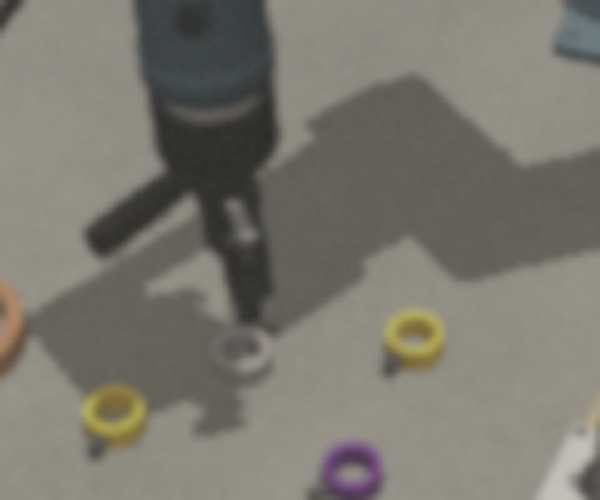

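The collar is at (243,350) with its screw at (272,328), under the near finger, which is seen edge-on. The jaws are in line with it. Descending to centre it with light pinches.

```bash
python3 -m creep '[[0.2,[0,0,-0.02],[0,0,0]],[0.2,[0,0,-0.035],[0,0,0]],[0.2,[0,0,-0.04],[0,0,0]],[0.25,[0,0,-0.04],[0,0,0]],[0.3,[0,0,-0.04],[0,0,0]],[0.35,[0,0,-0.04],[0,0,0]],[0.4,[0,0,-0.04],[0,0,0]],[0.45,[0,0,-0.04],[0,0,0]],[0.5,[0,0,-0.04],[0,0,0]],[0.55,[0,0,-0.04],[0,0,0]],[0.6,[0,0,-0.04],[0,0,0]],[0.6,[0,0,-0.04],[0,0,0]],[0.6,[0,0,-0.04],[0,0,0]]]' 20
```

```text
time_s: 11.0
ee_pos: [0.4863, -0.2009, 0.0312]
ee_rot: [0.449, 0.893, -0.0, -0.0]
ft_force: [1.2, -0.6, 0.5]
gripper_width: 0.4
```

```bash
python3 -m creep '[[0.62,[0,0,0],[0,0,0]],[0.65,[0,0,0],[0,0,0]],[0.65,[0,0,0],[0,0,0]],[0.65,[0,0,0],[0,0,0]]]' 20;  python3 - <<'E'
from h import *
d,K=cam('scene');d2,K=cam('top');a=cv2.resize(d['img'][150:230,240:320],(400,400));b=cv2.resize(d2['img'][190:270,325:405],(400,400));save(np.hstack([a,b]),'p3.png')
E
```

```text
time_s: 11.4
ee_pos: [0.4863, -0.2009, 0.0312]
ee_rot: [0.449, 0.893, -0.0, 0.0]
ft_force: [0.2, 1.0, -0.1]
gripper_width: 0.35
```

View pics/p3.png

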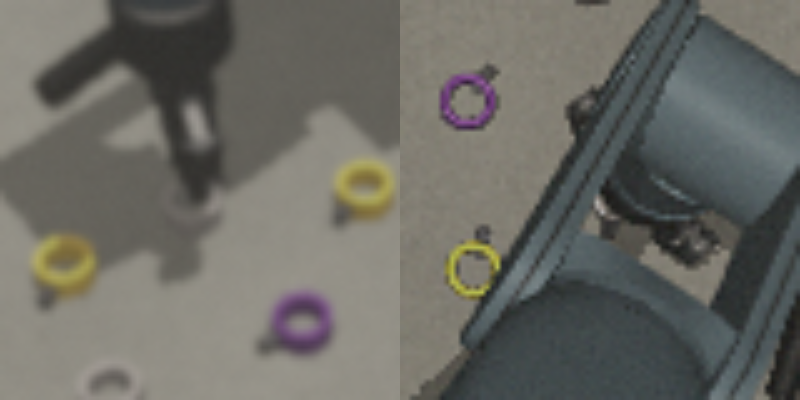

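```bash
python3 - <<'E'
from h import *
d,K=cam('scene');u=np.array([np.cos(.637),np.sin(.637),0]);c=np.array([.4863,-.2009,0])
for nm,P in [('tcp',c+[0,0,.031]),('tip_near',c+u*.0155+[0,0,.008]),('tip_far',c-u*.0155+[0,0,.008]),('near back',c+u*.03+[0,0,.008]),('coll top',c+[0,0,.02])]:
    p=proj(d,K,P)[0];print(nm,p,(p-[240,150])*5)
for i in (.6,): pass
# visible ring centre read at (193,200) in panel
print(ray(d,K,(240+193/5,150+198/5),.02))
g=d['img'][178:200,268:292];save(d['img'],'p4.png',(262,172,298,202),20)
E
```

```text
tcp [277.88366441 186.84781573] [189.41832207 184.23907866]
tip_near [279.54152104 194.66891581] [197.70760522 223.34457907]
tip_far [277.38921488 188.17741353] [186.9460744  190.88706767]
near back [280.56884905 197.76815256] [202.84424526 238.84076278]
coll top [278.1602095  189.03979141] [190.80104748 195.19895703]
[ 0.48816935 -0.1985053   0.02      ]
```

View pics/p4.png

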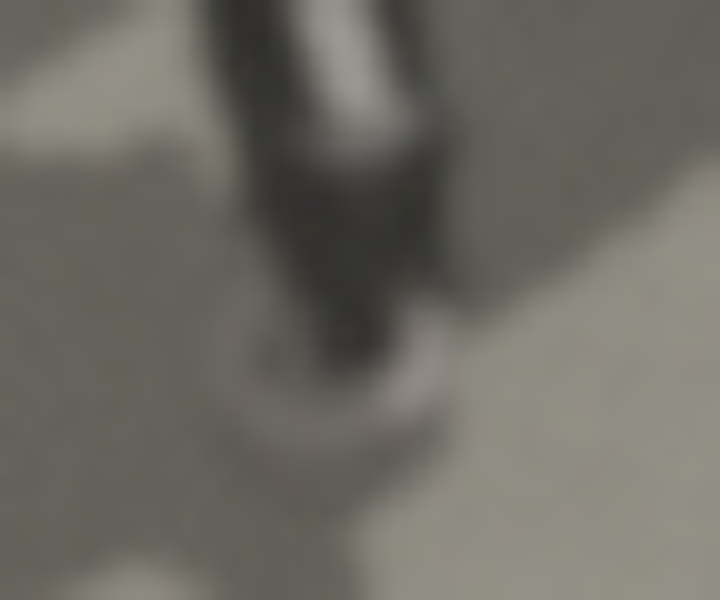

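The enlarged crop shows the ring undisturbed at (330,390), with the fingertip at (350,370) closed above its rim and no force felt. At this opening the tips are higher than I assumed. I'll open and lower in small steps, watching the force.

```bash
python3 -m creep '[[0.5,[0,0,0],[0,0,0]],[0.35,[0,0,0],[0,0,0]],[0.35,[0,0,0],[0,0,0]],[0.35,[0,0,-0.003],[0,0,0]],[0.35,[0,0,-0.005],[0,0,0]],[0.35,[0,0,-0.005],[0,0,0]]]' 20; python3 -m creep '[[0.35,[0,0,-0.002],[0,0,0]],[0.35,[0,0,-0.004],[0,0,0]],[0.35,[0,0,-0.004],[0,0,0]]]'; python3 - <<'E'
from h import *
d,K=cam('scene');u=np.array([np.cos(.637),np.sin(.637),0]);c=np.array([.4863,-.2009,0])
for z in(0,.01,.02): print(z,(proj(d,K,c+u*.029+[0,0,z])[0]-[262,172])*20)
save(d['img'],'p5.png',(262,172,298,202),15)
E
```

```text
time_s: 12.15
ee_pos: [0.486, -0.2007, 0.0258]
ee_rot: [0.449, 0.893, 0.0, -0.0]
ft_force: [0.5, -0.7, 0.2]
gripper_width: 0.653
time_s: 12.45
ee_pos: [0.4861, -0.2007, 0.0219]
ee_rot: [0.449, 0.893, 0.0, -0.0]
ft_force: [-0.0, -0.6, 0.0]
gripper_width: 0.652
0 [373.74327646 542.05216391]
0.01 [368.99796105 503.27096546]
0.02 [364.19795049 464.05229681]
```

View pics/p5.png

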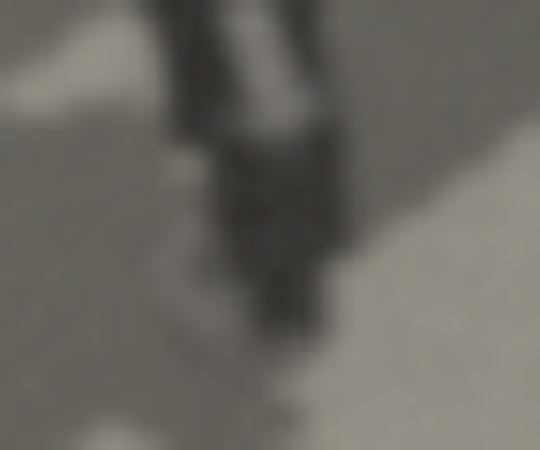

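The tip at (285,335) now hides the collar's near side, so the fingers are outside the ring. Closing gently. (10 pictures viewed.)

```bash
python3 -m creep '[[0.4,[0,0,0],[0,0,0]],[0.45,[0,0,0],[0,0,0]],[0.5,[0,0,0],[0,0,0]],[0.55,[0,0,0],[0,0,0]],[0.6,[0,0,0],[0,0,0]],[0.6,[0,0,0],[0,0,0]]]' 20
```

```text
time_s: 13.1
ee_pos: [0.4863, -0.2009, 0.0222]
ee_rot: [0.449, 0.893, 0.0, 0.0]
ft_force: [0.6, -0.4, 0.6]
gripper_width: 0.397
```

```bash
python3 -m creep '[[0.65,[0,0,0],[0,0,0]],[0.7,[0,0,0],[0,0,0]],[0.7,[0,0,0],[0,0,0]]]' 20
```

```text
time_s: 13.4
ee_pos: [0.4863, -0.2009, 0.0222]
ee_rot: [0.449, 0.893, -0.0, 0.0]
ft_force: [-0.1, 0.2, 0.4]
gripper_width: 0.303
```

```bash
python3 - <<'E'
from h import *
d,K=cam('scene');u=np.array([np.cos(1.12),np.sin(1.12),0]);c=np.array([.5703,.0814,.132])
for s in(.022,.03,-.022,-.03):
  for dz in(0,-.012,-.022): print(s,dz,((proj(d,K,c+u*s+[0,0,dz])[0]-[300,130])*5).round())
im=d['img'].astype(int)
print(status.read_state()['joints'])
# finger/ring now: luminance map
g=cv2.cvtColor(d['img'],cv2.COLOR_RGB2GRAY)
print(g[178:202,266:294])
E
```

```text
0.022 0 [297. 405.]
0.022 -0.012 [295. 418.]
0.022 -0.022 [294. 429.]
0.03 0 [307. 413.]
0.03 -0.012 [306. 426.]
0.03 -0.022 [304. 437.]
-0.022 0 [240. 364.]
-0.022 -0.012 [239. 377.]
-0.022 -0.022 [238. 388.]
-0.03 0 [230. 357.]
-0.03 -0.012 [229. 370.]
-0.03 -0.022 [228. 381.]
[-6.03868508e-01  4.43156938e-01  1.83310383e+00 -1.71612550e-05
  8.65382745e-01 -1.24291157e+00]
[[139 140 137 132 127 126 111  79  55  50  55  78 121 146 144 120  88  80
   88  94  96  94  96  97  98  98  96  96]
 [127 124 123 116 109 113 107  85  59  55  57  75 108 131 132 116  94  84
   89  92  96  97  97  96  96  96  97  96]
 [108 105 105 102 102 104 106  92  66  51  57  73 100 119 120 109  91  79
   83  91  95  97  97  96  97  96  95  96]
 [ 99  98  98  98  98 101 104  93  66  57  58  68  89 108 109  97  81  68
   73  88  95  96  96  97  95  95  96  97]
 [ 99  98  96  98  98  98  96  87  66  55  55  61  66  79  82  74  66  59
   70  87  94  96  96  96  95  98 100 103]
 [ 98  96  98  97  97  98  96  84  66  53  50  54  55  57  61  61  55  56
   69  86  94  94  96  97  97 101 111 121]
 [ 99  99  98  99  
[... 1387 characters left out ...]
 96  94  97  95  97  96  98  95  93  92  92  92  92  92  97 107 121 133
  137 141 141 142 140 140 140 140 140 140]
 [ 95  95  97  97  96  99  98  97  96  94  93  91  91  93 104 119 133 139
  140 140 140 140 141 141 141 142 140 141]
 [ 97  94  97  99  99  97  97  97  97  96  94  94  94  98 112 126 137 140
  139 141 140 140 140 141 141 140 141 141]
 [ 97  99 102 103 101  99  97  97  96  96  95  97  98  99 111 128 138 140
  141 141 143 141 142 142 141 142 143 142]
 [ 98 104 116 121 114 106 100  98  96  96  96  95  97  99 107 124 138 140
  142 142 142 143 143 142 144 143 144 143]
 [107 117 130 135 131 122 112 101  95  94  95  97  98 100 106 124 137 143
  143 142 142 143 144 144 144 143 142 144]]
```

The image evidence says the visible tips sit about at TCP height, so I keep lowering with the jaws open, guarded by force.

```bash
python3 -m creep '[[0.5,[0,0,0.002],[0,0,0]],[0.35,[0,0,0.002],[0,0,0]],[0.35,[0,0,0],[0,0,0]],[0.35,[0,0,-0.003],[0,0,0]],[0.35,[0,0,-0.006],[0,0,0]],[0.35,[0,0,-0.006],[0,0,0]]]' 20; python3 -m creep '[[0.4,[0,0,0],[0,0,0]],[0.45,[0,0,0],[0,0,0]],[0.5,[0,0,0],[0,0,0]],[0.55,[0,0,0],[0,0,0]],[0.65,[0,0,0],[0,0,0]],[0.65,[0,0,0],[0,0,0]]]' 20
```

```text
time_s: 14.05
ee_pos: [0.4859, -0.2006, 0.0156]
ee_rot: [0.449, 0.893, 0.0, -0.001]
ft_force: [-0.5, 0.2, -0.5]
gripper_width: 0.646
time_s: 14.65
ee_pos: [0.4863, -0.2009, 0.0163]
ee_rot: [0.449, 0.893, -0.0, 0.0]
ft_force: [0.4, 0.6, 0.0]
gripper_width: 0.349
```

```bash
python3 -m creep '[[0.5,[0,0,0.002],[0,0,0]],[0.35,[0,0,0.002],[0,0,0]],[0.35,[0,0,0],[0,0,0]],[0.35,[0,0,-0.003],[0,0,0]],[0.35,[0,0,-0.005],[0,0,0]],[0.35,[0,0,-0.005],[0,0,0]]]' 20; python3 -m creep '[[0.4,[0,0,0],[0,0,0]],[0.45,[0,0,0],[0,0,0]],[0.5,[0,0,0],[0,0,0]],[0.55,[0,0,0],[0,0,0]],[0.65,[0,0,0],[0,0,0]],[0.65,[0,0,0],[0,0,0]]]' 20;  python3 - <<'E'
from h import *
d,K=cam('scene');d2,K=cam('top');a=cv2.resize(d['img'][168:208,258:298],(400,400),interpolation=2);b=cv2.resize(d2['img'][208:248,348:388],(400,400),interpolation=2);save(np.hstack([a,b]),'p6.png')
E
```

```text
time_s: 15.25
ee_pos: [0.4859, -0.2006, 0.0107]
ee_rot: [0.449, 0.893, 0.0, -0.001]
ft_force: [-0.0, -0.4, 0.0]
gripper_width: 0.652
time_s: 15.85
ee_pos: [0.4863, -0.201, 0.0116]
ee_rot: [0.449, 0.893, -0.0, 0.0]
ft_force: [-2.7, -0.1, 5.1]
gripper_width: 0.431
```

View pics/p6.png

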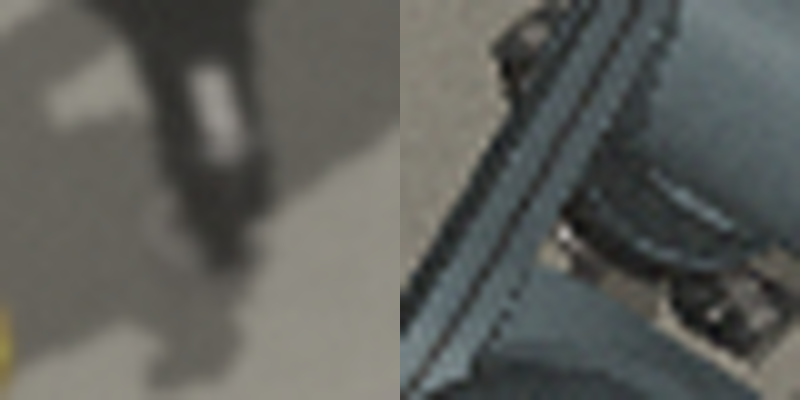

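It now stops at width 0.431 (about 40 mm) with a light upward force, so only the tip edges have the ring. I need a few mm more depth (picture 11 viewed).

```bash
python3 -m creep '[[0.5,[0,0,0],[0,0,0]],[0.4,[0,0,0],[0,0,0]],[0.4,[0,0,-0.002],[0,0,0]],[0.4,[0,0,-0.005],[0,0,0]],[0.4,[0,0,-0.008],[0,0,0]],[0.4,[0,0,-0.008],[0,0,0]]]' 20; python3 -m creep '[[0.45,[0,0,0],[0,0,0]],[0.5,[0,0,0],[0,0,0]],[0.55,[0,0,0],[0,0,0]],[0.65,[0,0,0],[0,0,0]],[0.65,[0,0,0],[0,0,0]]]' 20
```

```text
time_s: 16.55
ee_pos: [0.4859, -0.2006, 0.0026]
ee_rot: [0.449, 0.893, 0.0, -0.001]
ft_force: [0.2, 1.0, 0.2]
gripper_width: 0.595
time_s: 17.05
ee_pos: [0.4863, -0.2009, 0.0035]
ee_rot: [0.449, 0.893, -0.0, 0.0]
ft_force: [-1.7, 0.6, 2.7]
gripper_width: 0.459
```

```bash
python3 -m creep '[[0.45,[0,0,0],[0,0,0]],[0.4,[0,0,0],[0,0,0.1]],[0.4,[0,0,0],[0,0,0.23]],[0.4,[0,0,0],[0,0,0.36]],[0.4,[0,0,0],[0,0,0.49]],[0.4,[0,0,0],[0,0,0.62]],[0.4,[0,0,0],[0,0,0.75]],[0.4,[0,0,0],[0,0,0.88]],[0.4,[0,0,0],[0,0,1.01]],[0.4,[0,0,0],[0,0,1.14]],[0.4,[0,0,0],[0,0,1.27]],[0.4,[0,0,0],[0,0,1.396]],[0.4,[0,0,0],[0,0,1.396]],[0.4,[0,0,-0.002],[0,0,1.396]],[0.4,[0,0,-0.004],[0,0,1.396]],[0.4,[0,0,-0.004],[0,0,1.396]]]' 20; python3 -m creep '[[0.45,[0,0,0],[0,0,0]],[0.5,[0,0,0],[0,0,0]],[0.55,[0,0,0],[0,0,0]],[0.65,[0,0,0],[0,0,0]],[0.65,[0,0,0],[0,0,0]]]' 20
```

```text
time_s: 18.65
ee_pos: [0.486, -0.2007, -0.0012]
ee_rot: [-0.229, 0.973, 0.0, -0.0]
ft_force: [-0.6, -0.4, -0.1]
gripper_width: 0.601
time_s: 19.15
ee_pos: [0.4865, -0.2011, -0.0005]
ee_rot: [-0.23, 0.973, -0.0, 0.0]
ft_force: [-0.9, -0.3, 3.0]
gripper_width: 0.46
```

```bash
python3 -m creep '[[0.45,[0,0,0],[0,0,0]],[0.4,[0,0,0],[0,0,-0.1]],[0.4,[0,0,0],[0,0,-0.23]],[0.4,[0,0,0],[0,0,-0.36]],[0.4,[0,0,0],[0,0,-0.49]],[0.4,[0,0,0],[0,0,-0.62]],[0.4,[0,0,0],[0,0,-0.698]],[0.4,[0,0,0],[0,0,-0.698]],[0.4,[0,0,0],[0,0,-0.698]],[0.45,[0,0,0],[0,0,-0.698]],[0.5,[0,0,0],[0,0,-0.698]],[0.55,[0,0,0],[0,0,-0.698]],[0.65,[0,0,0],[0,0,-0.698]],[0.75,[0,0,0],[0,0,-0.698]],[0.75,[0,0,0],[0,0,-0.698]]]' 30; python3 -m creep '[[0.75,[0,0,0],[0,0,0]],[0.75,[0,0,0.01],[0,0,0]],[0.75,[0,0,0.03],[0,0,0]],[0.75,[0,0,0.06],[0,0,0]],[0.75,[0,0,0.09],[0,0,0]],[0.75,[0,0,0.12],[0,0,0]],[0.75,[0,0,0.14],[0,0,0]],[0.75,[0,0,0.15],[0,0,0]],[0.75,[0,0,0.15],[0,0,0]],[0.75,[0,0,0.15],[0,0,0]]]' 50; python3 -c "
from h import *
print(status.read_state()['joints'])"
```

```text
time_s: 20.65
ee_pos: [0.4863, -0.2008, -0.0005]
ee_rot: [0.117, 0.993, -0.0, 0.0]
ft_force: [-1.9, 1.5, 5.3]
gripper_width: 0.455
time_s: 21.65
ee_pos: [0.4857, -0.2005, 0.1483]
ee_rot: [0.117, 0.993, 0.0, -0.001]
ft_force: [0.2, -0.3, -1.8]
gripper_width: 0.443
[-6.03927518e-01  2.81589233e-01  1.70318657e+00 -4.01963948e-05
  1.15823685e+00 -1.94090543e+00]
```

```bash
python3 -m creep '[[0.75,[0,0,0],[0,0,-0.1]],[0.75,[0,0,0],[0,0,-0.23]],[0.75,[0,0,0],[0,0,-0.36]],[0.75,[0,0,0],[0,0,-0.49]],[0.75,[0,0,0],[0,0,-0.62]],[0.75,[0,0,0],[0,0,-0.75]],[0.75,[0,0,0],[0,0,-0.88]],[0.75,[0,0,0],[0,0,-1.01]],[0.75,[0,0,0],[0,0,-1.14]],[0.75,[0,0,0],[0,0,-1.27]],[0.75,[0,0,0],[0,0,-1.4]],[0.75,[0,0,0],[0,0,-1.54]],[0.75,[0,0,0],[0,0,-1.68]],[0.75,[0,0,0],[0,0,-1.82]],[0.75,[0,0,0],[0,0,-1.96]],[0.75,[0,0,0],[0,0,-2.1]],[0.75,[0,0,0],[0,0,-2.24]],[0.75,[0,0,0],[0,0,-2.4]],[0.75,[0,0,0],[0,0,-2.4]],[0.75,[0,0,0],[0,0,-2.4]]]'; python3 - <<'E'
from h import *
ims=[cam('scene') for _ in range(5)];d,K=ims[0]
im=np.mean([i[0]['img'].astype(float) for i in ims],0).clip(0,255).astype(np.uint8);np.save('held.npy',im)
p=status.read_state()['ee_pos'];c=np.array([p[0],p[1],.16])
print(p,proj(d,K,c),proj(d,K,c+np.array([.0266*1.2,.017*.95,0])))
u,v=proj(d,K,c)[0].round().astype(int);print(u,v)
save(im,'held.png',(u-18,v-16,u+18,v+16),18)
E
```

```text
time_s: 23.65
ee_pos: [0.4857, -0.2005, 0.148]
ee_rot: [0.968, 0.253, -0.001, -0.001]
ft_force: [-0.0, -0.1, -1.1]
gripper_width: 0.444
[ 0.48624481 -0.20084562  0.14905155] [[274.38206688 158.95389219]] [[275.11644789 167.01080808]]
274 159
```

View pics/held.png

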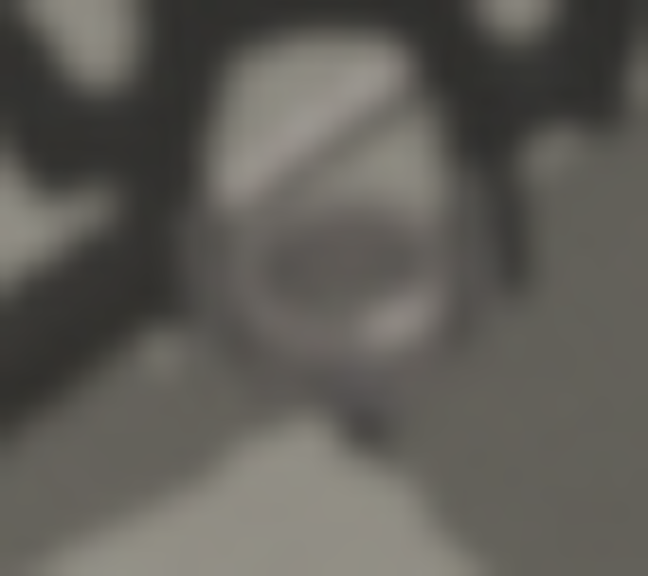

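The last crop shows the collar held level between the pads, top rim centred at (333,265), and the screw head at (365,428), pointing at the camera. (12 pictures used; numbers only from here.)

```bash
python3 - <<'E'
from h import *
d,K=cam('scene');f=lambda x,y:(256+(x+.5)/18-.5,143+(y+.5)/18-.5)
for zc in(.156,.16):
  for hx in (360,365,370):
    c=ray(d,K,f(333,265),zc+.01);s=ray(d,K,f(hx,428),zc+.002);v=(s-c)[:2];print(zc,hx,c.round(4),np.linalg.norm(v).round(4),np.degrees(np.arctan2(v[1],v[0])).round(1))
# darkest-blob centroid of the head
im=np.load('held.npy').mean(2);sub=im[163:171,270:281];print(sub.round().astype(int))
# ring left/right edges along row
print(im[154:164,262:288].round().astype(int))
E
```

```text
0.156 360 [ 0.4852 -0.2019  0.166 ] 0.0323 30.1
0.156 365 [ 0.4852 -0.2019  0.166 ] 0.0325 31.6
0.156 370 [ 0.4852 -0.2019  0.166 ] 0.0327 33.0
0.16 360 [ 0.4889 -0.1999  0.17  ] 0.0321 30.1
0.16 365 [ 0.4889 -0.1999  0.17  ] 0.0323 31.6
0.16 370 [ 0.4889 -0.1999  0.17  ] 0.0325 33.0
[[ 86  88  89  89  89  92  95  95  94  93  91]
 [ 88  89  88  85  84  86  88  89  93  93  94]
 [ 92  93  95  93  86  81  81  86  91  93  94]
 [102 108 116 114 100  79  72  80  89  93  94]
 [123 129 134 133 117  92  79  83  91  94  95]
 [136 140 140 138 130 118 107  98  98  97  96]
 [140 140 140 140 138 134 129 121 113 103  97]
 [140 140 140 140 141 140 138 135 128 112 100]]
[[ 75  55  51  54  67  87 107 114 108 105 107 109 109 108 109 113 118 119
  103  84  76  64  61  78  91  93]
 [ 67  54  51  59  73  82  91 101 103 100  99  98  96  95  96  98 104 107
   96  82  77  65  60  76  90  93]
 [ 57  52  51  58  73  79  86  97  98  92  90  89  90  91  90  90  93  97
   92  82  79  69  60  76  91  94]
 [ 52  51  50  58  73  80  87  96  93  86  85  88  89  90  89  88  89  95
   93  84  81  72  62  75  91  94]
 [ 51  49  49  56  71  81  87  96  93  86  86  88  90  90  90  92  95 102
   97  84  82  76  67  78  91  95]
 [ 50  49  49  56  69  80  86  94  97  92  90  89  93  94  99 107 115 116
  102  84  82  83  80  86  93  95]
 [ 49  53  58  63  71  80  83  89  99 100  98  97  98 103 116 129 132 122
  100  82  84  89  90  92  94  95]
 [ 55  67  83  88  86  85  81  83  93  99 101 102 103 108 121 129 126 111
   92  81  86  92  94  94  94  95]
 [ 69  85 103 104  96  91  84  81  86  92  97  98  99 102 108 110 105  97
   90  86  91  93  95  94  94  94]
 [ 85  95 104 105  96  94  90  85  86  88  89  89  89  92  95  95  94  93
   91  92  93  94  94  94  95  94]]
```

Screw bearing comes out at about 31° against 29° expected. I go back 145° so that it points along 176°, and travel to above the shaft.

```bash
python3 -m creep '[[0.75,[0,0,0.02],[0,0,0.13]],[0.75,[0,0.01,0.03],[0,0,0.26]],[0.75,[0.005,0.03,0.03],[0,0,0.4]],[0.75,[0.01,0.05,0.03],[0,0,0.54]],[0.75,[0.02,0.07,0.03],[0,0,0.68]],[0.75,[0.03,0.09,0.03],[0,0,0.82]],[0.75,[0.035,0.11,0.03],[0,0,0.96]],[0.75,[0.04,0.13,0.03],[0,0,1.1]],[0.75,[0.045,0.15,0.03],[0,0,1.24]],[0.75,[0.05,0.17,0.03],[0,0,1.38]],[0.75,[0.055,0.19,0.03],[0,0,1.52]],[0.75,[0.06,0.21,0.03],[0,0,1.66]],[0.75,[0.065,0.23,0.03],[0,0,1.8]],[0.75,[0.07,0.245,0.03],[0,0,1.94]],[0.75,[0.075,0.26,0.03],[0,0,2.08]],[0.75,[0.078,0.27,0.03],[0,0,2.22]],[0.75,[0.0797,0.275,0.03],[0,0,2.36]],[0.75,[0.0797,0.2784,0.03],[0,0,2.5]],[0.75,[0.0797,0.2784,0.03],[0,0,2.53]],[0.75,[0.0797,0.2784,0.03],[0,0,2.53]]]'; python3 -m creep '[[0.75,[0,0,-0.005],[0,0,0]],[0.75,[0,0,-0.01],[0,0,0]],[0.75,[0,0,-0.015],[0,0,0]],[0.75,[0,0,-0.015],[0,0,0]],[0.75,[0,0,-0.015],[0,0,0]]]'
```

```text
time_s: 25.95
ee_pos: [0.5659, 0.0775, 0.1792]
ee_rot: [0.053, 0.999, -0.0, -0.0]
ft_force: [-0.6, 0.2, -0.2]
gripper_width: 0.442
time_s: 26.45
ee_pos: [0.5659, 0.0774, 0.1639]
ee_rot: [0.052, 0.999, 0.0, -0.0]
ft_force: [0.6, -0.1, -2.2]
gripper_width: 0.443
```

```bash
python3 -m creep '[[0.75,[0,0,-0.005],[0,0,0]],[0.75,[0,0,-0.01],[0,0,0]],[0.75,[0,0,-0.013],[0,0,0]],[0.75,[0,0,-0.015],[0,0,0]],[0.75,[0,0,-0.017],[0,0,0]],[0.75,[0,0,-0.019],[0,0,0]],[0.75,[0,0,-0.019],[0,0,0]]]'
```

```text
time_s: 27.15
ee_pos: [0.5658, 0.0775, 0.1449]
ee_rot: [0.052, 0.999, 0.0, -0.0]
ft_force: [-0.1, -0.4, -2.4]
gripper_width: 0.45
```

```bash
python3 -m creep '[[0.75,[0,0,-0.002],[0,0,0]],[0.75,[0,0,-0.004],[0,0,0]],[0.75,[0,0,-0.006],[0,0,0]],[0.75,[0,0,-0.008],[0,0,0]],[0.75,[0,0,-0.008],[0,0,0]]]'; python3 -m creep '[[0.75,[0,0,-0.002],[0,0,0]],[0.75,[0,0,-0.005],[0,0,0]],[0.75,[0,0,-0.008],[0,0,0]],[0.75,[0,0,-0.008],[0,0,0]]]'
```

```text
time_s: 27.65
ee_pos: [0.5657, 0.0775, 0.1368]
ee_rot: [0.052, 0.999, -0.0, -0.0]
ft_force: [0.8, -0.4, -1.1]
gripper_width: 0.444
time_s: 28.05
ee_pos: [0.5656, 0.0775, 0.1286]
ee_rot: [0.052, 0.999, 0.0, -0.001]
ft_force: [0.0, -0.1, -0.0]
gripper_width: 0.446
```

```bash
python3 -m creep '[[0.75,[0,0,-0.003],[0,0,0]],[0.75,[0,0,-0.006],[0,0,0]],[0.75,[0,0,-0.009],[0,0,0]],[0.75,[0,0,-0.012],[0,0,0]],[0.75,[0,0,-0.014],[0,0,0]],[0.75,[0,0,-0.014],[0,0,0]],[0.75,[0,0,-0.014],[0,0,0]]]'; python3 - <<'E'
from h import *
for _ in range(4):
    d,K=cam('scene');s=status.read_state();print(s['ee_pos'].round(4),s['ft_force'].round(2),s['wrist_torque'].round(3))
im=d['img'].mean(2);p=s['ee_pos']
for n,P in [('shafttop',(p[0],p[1],.15)),('collar top',(p[0],p[1],.135)),('collar bottom front',(p[0]+.02,p[1]+.004,.115)),('shoulder front',(p[0]+.012,p[1],.1))]:print(n,proj(d,K,P).round(1))
print(im[190:226,340:370].round().astype(int))
E
```

```text
time_s: 28.75
ee_pos: [0.566, 0.0775, 0.1152]
ee_rot: [0.052, 0.999, -0.0, -0.0]
ft_force: [0.2, -0.3, -1.3]
gripper_width: 0.442
[0.5661 0.0775 0.1153] [-0.25 -0.03 -1.41] [ 0.06   0.018 -0.017]
[0.5661 0.0775 0.1154] [-0.09 -0.55 -1.82] [-0.     0.014  0.038]
[0.5661 0.0775 0.1154] [ 0.17  0.21 -1.95] [-0.027 -0.014 -0.013]
[0.5661 0.0775 0.1154] [-0.24 -0.09 -1.69] [-0.013  0.062 -0.011]
shafttop [[353.1 201.6]]
collar top [[352.8 204.9]]
collar bottom front [[351.8 214.6]]
shoulder front [[351.  215.4]]
[[ 53  51  55 ...  52  56  64]
 [ 49  51  52 ...  59  65  64]
 [ 49  49  51 ...  73  74  68]
 ...
 [129 133 136 ... 123 148 161]
 [125 131 146 ... 133 154 161]
 [112 122 141 ... 142 158 160]]
```

```bash
python3 - <<'E'
from h import *
np.set_printoptions(linewidth=200,threshold=10**6)
im=np.mean([cam('scene')[0]['img'].astype(float) for _ in range(4)],0).mean(2).round().astype(int)
print(im[188:226,340:366])
E
```

```text
[[ 48  54  67  77  72  57  48  45  47  47  46  47  47  47  46  47  48  48  48  48  47  46  46  47  46  48]
 [ 49  52  61  75  75  60  49  46  46  46  46  46  45  46  45  47  48  48  48  47  47  46  47  47  46  46]
 [ 51  51  56  65  67  56  48  46  47  46  47  47  46  47  46  46  48  48  49  48  47  46  46  46  47  46]
 [ 50  52  53  54  54  50  47  47  47  48  47  47  46  47  46  47  47  47  47  47  48  46  46  46  47  48]
 [ 48  51  50  51  49  49  47  48  52  55  53  52  50  49  48  47  48  46  47  47  48  46  47  47  48  53]
 [ 49  50  50  49  47  47  48  52  63  73  72  68  67  70  67  57  48  47  46  46  47  46  48  47  51  60]
 [ 48  49  49  49  47  48  49  54  70  83  87  87  93 105 104  82  60  48  48  47  47  48  48  48  51  63]
 [ 55  52  49  49  47  47  48  52  66  82  92  99 109 120 120 104  79  58  48  47  46  48  50  49  52  62]
 [ 72  62  51  48  47  47  48  51  62  80  95 105 114 119 119 111  93  67  51  48  48  49  49  49  50  61]
 [ 91  77  60  50  49  48  48  50  62  81 100 114 124 125 121 114  98  73  51  48  48  48  49  48  51  58]
 [107  90  70  54  52  55  52 
[... 2266 characters left out ...]
  72  70  69  67  67  77 103 122 132 140 154 165 172 161]
 [128 131 131 131 130 127 118 102  84  72  67  67  68  68  69  69  75  92 113 127 130 132 138 148 156 146]
 [126 131 131 132 132 131 128 122 114 106  99  92  88  92  97 101 106 115 124 130 132 132 136 147 149 131]
 [126 131 132 133 133 133 137 142 150 155 153 144 139 143 151 152 147 137 132 132 133 133 140 150 144 117]
 [128 132 136 139 141 145 155 166 176 181 182 178 174 176 180 180 173 158 142 134 134 136 144 148 135 108]
 [124 131 145 158 164 167 175 183 187 188 189 188 187 187 188 187 184 175 158 145 143 146 152 145 120 102]
 [112 121 140 160 170 176 182 185 187 188 189 189 189 190 189 190 189 185 176 168 167 166 159 136 106  99]]
```

The pixel map shows the shaft's top disc (rows 202–203, cols 350–358) inside the collar. The collar's front rim is at rows 209–210, where a collar centre of 0.125 m projects. The forces show only the collar's weight. Handing in.

```bash
python3 -c "
from h import *
print(workorder.finish_job());s=status.read_state();print(s['time_s'],s['ee_pos'],s['ft_force'],s['gripper_width'])"
```

```text
the job is handed in; nothing more can be done
None
the job is handed in; nothing more can be done
```

I handed the job in at about 29 s. The steel collar with the set screw is on the shaft, still held in the fingers about half-way along the flat.

**Shaft:** I pinched across the flat and felt about 19 mm rather than the 24 mm of the round. I turned it about 68° until the flat faced the driver. A second pinch read the same width, with the jaws lined up to the driver within about 1°.

**Collar:** I centred it with two light pinches, gripped it, and checked the screw's bearing in the camera, good to about 2°. It slid over the shaft with no contact force.

**Last checks:**
- The force at the hand was about −1.7 N downwards, close to the collar's weight, and nothing sideways, so the collar is not resting on anything.
- The collar's centre is about 126 mm above the bench, against 125 mm at half-way along the flat.
- The image numbers show the shaft's top inside the collar, at the height expected.

**What disagreed:**
- **Fingertip reach:** the fingertips reached roughly 25 mm less far than the stated reach, so my first three closes on the collar passed above it without touching it. I set heights by lift from the bench instead.
- **Shaft position:** touch put the shaft axis 2–4 mm nearer the robot than the cameras did, and I used the touch value.
- **Not seen directly:** I did not see the screw on the flat in the final pose. Its direction comes from the earlier camera check and the turn I commanded.

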